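Hang the slide rack on the swivel drain hook

TASK

Swing the drain stand's hook round over its drip tray until it comes up against its stop, which was clamped by hand and must be felt for, and lean it firmly but gently against the stop for a moment. Then hang the slide rack upright by the bar of its handle, at mid-length, in the bend of the hook and let go, so that it hangs still over the tray to drain. Never strain the hook or tip the rack, and leave everything else on the bench where it is.

Things in the scene. Friction and masses are not known exactly. Their poses are not given: they have to be found in the camera images.
- stand: Drain stand, fixed: steel base plate 245 x 170 x 10 mm, a white drip tray on its front part (150 x 162 mm, rim 28 mm above the bench, front edge 191 mm from the rod), an upright rod 16 mm thick behind the tray. Origin: foot of the rod at bench height; its -x axis points from the rod over the middle line of the tray. The hook's home side is -x.
- rod_collar (a point): Point on the rod's axis in the stop collar clamped to it (64 mm wide, 170 to 184 mm above the bench; axes of the stand). A rubber-sleeved pin on the collar, 8 mm thick, 27 mm from the axis, top 208 mm above the bench, stops the hook's arm. The collar is set by hand: the arm meets the pin somewhere within 0.4 rad either side of the tray's middle line; it has to be felt for.
- swivel: Swivel hook on the rod: hub 30 mm wide, 186 to 223 mm above the bench, and an arm of round steel 8 mm thick along its own -x axis. Origin: on the vertical swivel axis at the arm's height (208 mm). At first swung 1.0 to 1.75 rad to the stand's +y side; it goes home anticlockwise seen from above. It stays where it is left; turning takes 0.2 N m (2.5 N at 80 mm). It bears 15 N at most.
- hook_bend (a point): Centre line of the arm in the middle of its bend, 91 mm from the swivel axis, 200 mm above the bench; axes of the swivel, -x points outwards. The arm is straight and level from the hub to 72 mm, the bend (85 to 97 mm) lies 8 mm lower. At the stop the resistance rises steeply, by 2 to 3 N per mm at 80 mm from the axis; a firm lean there is 5 to 10 N, kept up for half a second.
- hook_tip (a point): End of the upturned tip of the hook, 113 mm from the swivel axis, 13 mm above the centre line of the straight arm (round end of 4 mm radius about this point).
- bail_bar (a point): Middle of the handle bar of the slide rack to be hung: round bar 9 mm thick along y, centre line 108 mm above the rack's underside, on legs 10 mm wide at y = +-49 mm; z up. The opening under the bar is 69 mm high, 92 mm wide. The bar's middle goes in the hook, so hold the bar to one side of it (28 mm off suits fingers); either side, either way round.
- rack_mid (a point): Centre of the same rack, 17 mm above its underside: a white plastic rack with glass slides on edge, 56 mm (x) x 92 mm (y) x 34 mm tall, standing on the bench, 0.18 to 0.29 kg with its rigid handle. The only rack with a handle.
- spare_rack: a slide rack of the same make WITHOUT a handle, 56 x 92 x 34 mm, standing right of the middle, far back; not to be used or moved
- plate: clear 96-well plate lying flat, 128 x 86 x 14 mm, on the right; leave it
- bottle: amber bottle with white cap, 64 mm wide, 125 mm tall, left of the stand; leave it
- wash_bottle: white bottle with cap, 72 mm wide, 150 mm tall, behind the stand to the left; leave it
- beaker: glass beaker, 72 mm wide, 90 mm tall, left of the stand; leave it
- tube_rack: rack of capped tubes, 60 x 190 mm, 90 mm tall, behind the stand; leave it
- tip_box: pipette tip box, 85 x 120 mm, 84 mm tall, near left; leave it
Not all that is in view belongs to the job. Leave any blue look-alike of the part that bears bail_bar alone.

How it is judged (in metres and radians):
On the way:
1. the empty hook is held against its stop: it bears on the stop pin with more than 6 N (about 4.5 N of push at 80 mm from the axis) for 0.2 s (contact force between swivel and stand above 6 N and contact force between rack and swivel below 0.3 N), for 0.2 s.
At the end, for the whole second after the job is handed in: The rack hangs at rest, within 0.3 rad of upright, its bar in the bend of the hook (middle of the bar within 18 mm of the arm, within 0.4 rad of square to it), carried by the hook and released; the hook still faces over the tray (within 0.5 rad of its middle line) (x of bail_bar in the frame of swivel between -0.104 and -0.079 m and y of bail_bar in the frame of swivel between -0.018 and 0.018 m and z of bail_bar in the frame of swivel between -0.005 and 0.008 m and angle between the y axis of bail_bar and the y axis of swivel, either way round below 0.4 rad and angle between bail_bar's own z axis and vertical below 0.3 rad and contact force between rack and swivel above 1 N and linear speed of rack below 0.03 m/s and angular speed of rack below 0.4 rad/s and x of hook_bend in the frame of stand below -0.07 m and y of hook_bend in the frame of stand between -0.046 and 0.046 m); the robot touches nothing.
It fails at once if the hook is pushed with more than 15 N by the robot (contact force between the arm and swivel above 15 N).
It fails at once if the hook is pushed with more than 15 N by the gripper's fingers (contact force between the fingers and swivel above 15 N).
It fails at once if the rack bears on the hook with more than 15 N (dropped or forced on) (contact force between rack and swivel above 15 N).
It fails at once if the rack is tipped by more than about 35 degrees (slides fall out) (angle between bail_bar's own z axis and vertical above 0.6 rad).
It fails at once if something else on the bench is moved by more than 15 mm (distance of any of spare_rack, plate, bottle, wash_bottle, beaker, tube_rack, tip_box from where it was at the start of the episode above 0.015 m).
It also fails if it takes over 72 s, if anything falls off the work surface, if the arm or the gripper's body presses on something with over 40 N, if the wrist force passes 120 N, or if a joint passes its speed limit or range.

ROBOT

A 6-joint arm with a two-finger parallel gripper is mounted at the origin on the work surface. World frame = base frame: x ahead of the robot, y to its left, z up, the work surface at z = 0. Lengths are in mm, angles in rad, forces in N, time in s.
With the tool pointing down it reaches from about 275 to 1000 mm from the base axis. Payload 8.4 kg.
Tool frame: the origin (TCP) lies on the centre line of the jaws, within the pads' length; the fingertips stand 17 mm ahead of it and the grasp point (between the pads) lies 2 mm behind it (r.tcp_to_tips is the z of the fingertips in the tool frame, in mm); z points along the fingers, y is the direction in which the jaws open and shut (so a half turn about z gives the same grasp; the last joint's range is limited). The gripper opens to 85 mm and grips with 20 to 120 N. Pads are 22 mm wide; open, the fingers measure 114 mm over their backs; the gripper's body (76 mm by 85 mm) begins 54 mm behind the grasp point. The pads swing forward as they close: fully open they stand 13 mm farther back than shut.
Start: joints at [1.299, 0.353, 1.633, -0, 1.155, -0.002], TCP at [166.585, 602.393, 248.281] pointing down, gripper open.
Joint ranges: [-2.63, 2.63], [-0.92, 2.1], [0.06, 2.66], [-1.3, 4.44], [0, 2.69], [-3.02, 3.02]. Speed limits (rad/s): [2.22, 2.22, 2.79, 3.14, 3.14, 3.14].

INTERFACE

Orientations are given as [roll, pitch, yaw] about the fixed x, y, z axes, in that order (R = Rz(yaw) Ry(pitch) Rx(roll)).
In Python, from rig import r, cams, job gives the robot as it stands.
- The arm moves only by the tool drive_tool, never from a script. Its argument "deltas" is a list of rows, each a list of 4 numbers: the shift along the tool's x, y, z in cm, then the turn about the tool's z in rad. In form: [[x, y, z, roll], ...]. A call has 1 to 12 rows; each row shifts and turns the commanded pose from where the row before left it, along the tool's axes as they then stand; what a row does not reach is not made up. A row lasts 1/12 s, in which the tool goes at most 41.7 mm and 7.16 degrees, less where a joint would pass 70% of its speed; a pose out of reach is approached as far as the arm can. A call with a gripper value outside its range is refused whole. "jaw" is the closure, from 0 (fully open) to 1 (shut), set as the call begins (left out, the last holds). The fingers move at their own pace and stop on an object; "force" is the grip in N (left out, the last holds). Time passes only in rows, so rows that do not move let the fingers close. It gives the time, the measured TCP pose, the force and the opening at its end, in the units of the state.
- r.sense(): the state, without advancing time (a new reading comes with each control period).
- cams.grab_frame(name): name is "side" or "top"; returns (picture, depth): 400x640x3 uint8, red, green, blue; 400x640 float32, mm along the optical axis (not along the pixel's ray), 0 where there is no reading.
- cams.camera_params(name): a dict with "fx", "fy", "cx", "cy" (pixels), "R" (3x3) and "t" (3): a world point X has camera coordinates R X + t. Camera axes: x right, y down, z forward; pixel columns grow to the right and rows downward; lengths in mm; the calibration is good to about 2 mm. A picture is of the moment at which its call begins. camera_params takes no time and is no camera call.
- job.sign_off(): hands the job in, once; it reports no verdict.
The state is a dict: "clock": time; "qpos": joint angles; "qvel": joint speeds; "joint_efforts": joint torques, N m; "eef_pos": TCP position; "tcp_rot": TCP orientation; "contact_force": force on the tool from outside, world axes, zero at the start; "wrist_torque": the same for the moment, N m; "opening": opening from 0.0 (shut) to 1.0 (fully open).
Only numpy, scipy, OpenCV 4.12 (cv2) and the standard library are available. Lean on these libraries where they do the work, as an engineer would, in place of code of your own. Each camera call takes 0.05 s, during which the arm holds its last target. There are 200 camera calls.

## Working session

There is one attempt and no reset: what is moved stays moved. The work goes in short steps, Python scripts to look and compute and a tool call to move; the robot and the scene stay as the last step left them, time stands still between calls to the robot, and variables do not carry over. Pictures are saved under pics/ and viewed, about 8 in all and at most 12, crops included, and the job is handed in when it is done.

Besides the shell and the picture viewer there is one more tool, called after "Request:" as name(argument=value, ...) on one line, values as JSON. drive_tool: Moves the arm, as the interface text tells. Its arguments: {"type":"object","properties":{"deltas":{"type":"array"},"jaw":{"type":"number"},"force":{"type":"number"}},"required":["deltas"]}

```bash
mkdir -p pics; ls; cat > h.py <<'E'
from rig import r,cams,job
import numpy as np,cv2
def grab(n,save=None):
    p,d=cams.grab_frame(n)
    if save: cv2.imwrite(save,cv2.cvtColor(p,cv2.COLOR_RGB2BGR))
    return p,d,cams.camera_params(n)
def cloud(d,c):
    v,u=np.mgrid[:d.shape[0],:d.shape[1]]
    X=np.stack([(u-c['cx'])/c['fx']*d,(v-c['cy'])/c['fy']*d,d],-1)
    return (X-np.array(c['t']))@np.array(c['R'])
def proj(c,X):
    x=np.array(c['R'])@np.array(X)+np.array(c['t']);return x[0]/x[2]*c['fx']+c['cx'],x[1]/x[2]*c['fy']+c['cy']
E
python3 - <<'E'
from h import *
for n in('side','top'):
    p,d,c=grab(n,f'pics/{n}0.png')
    np.savez(f'{n}0.npz',p=p,d=d)
    print(n,c['fx'],c['cx'],c['cy'],np.round(-np.array(c['R']).T@np.array(c['t'])),np.round(c['R'],3).tolist(),(d==0).mean())
print(r.sense(),r.tcp_to_tips)
E
```

```text
pics
side 360.9265441691496 327.66562334189774 194.98690418620254 [295. 539. 887.] [[-0.877, -0.48, 0.016], [-0.369, 0.651, -0.663], [0.308, -0.588, -0.748]] 0.00393359375
top 445.93294394748085 316.60967380614005 201.13520620551034 [ 420.  -49. 1400.] [[-0.029, -1.0, -0.003], [-0.989, 0.029, -0.147], [0.147, -0.001, -0.989]] 0.0039296875
{'clock': 0.1, 'qpos': array([ 1.29857717e+00,  3.53554720e-01,  1.63403422e+00,  8.38194198e-07,
        1.15519825e+00, -2.37686682e-03]), 'qvel': array([-0.0020009 , -0.00131305, -0.00277222, -0.00074893,  0.00028977,
       -0.0001057 ]), 'joint_efforts': array([ 9.73922142e-04, -6.06356120e+01, -3.42819893e+01, -1.20267978e-04,
        3.95841314e-03, -4.79813070e-05]), 'eef_pos': array([166.49317377, 602.01159268, 247.66276743]), 'tcp_rot': array([-3.14039813e+00, -3.60567331e-06,  2.87175002e+00]), 'contact_force': array([1.0925993 , 0.44961903, 0.45391997]), 'wrist_torque': array([-0.0128727 ,  0.01973376, -0.00581257]), 'opening': 0.999184445470758} 17.0
```

View pics/side0.png

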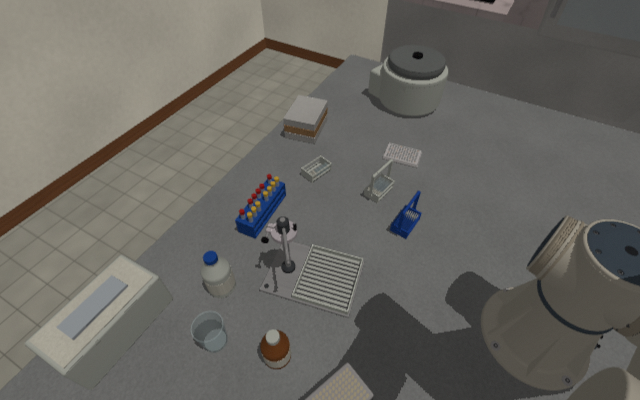

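View pics/top0.png

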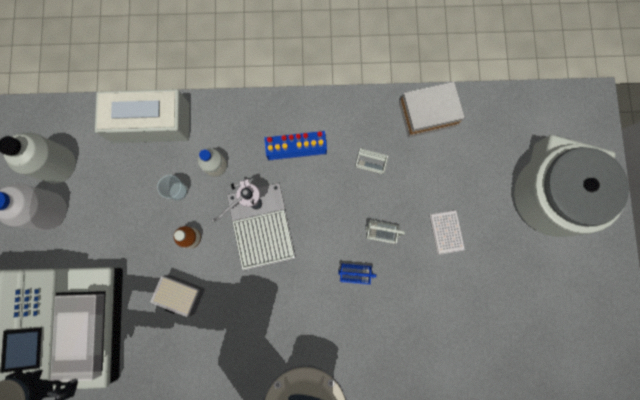

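```bash
python3 - <<'E'
import cv2,numpy as np
a=cv2.imread('pics/side0.png')[190:330,190:380];b=cv2.imread('pics/top0.png')[165:285,190:420]
a=cv2.resize(a,(570,420),interpolation=3);b=cv2.resize(b,None,fx=3,fy=3,interpolation=3)
cv2.imwrite('pics/c1.png',a);cv2.imwrite('pics/c2.png',b)
E
```

```text
(no output)
```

View pics/c1.png

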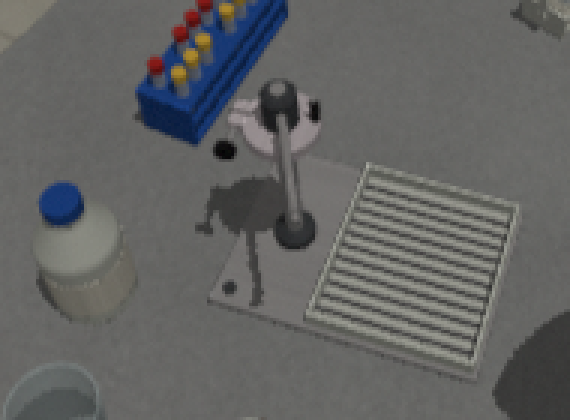

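View pics/c2.png

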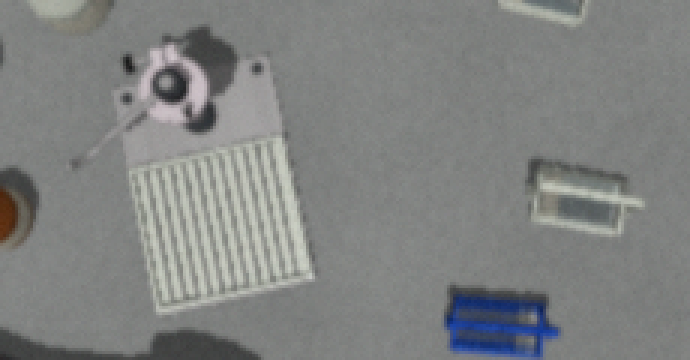

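```bash
cat >> h.py <<'E'
def ray(c,u,v,z):
    R=np.array(c['R']);o=-R.T@np.array(c['t']);d=R.T@np.array([(u-c['cx'])/c['fx'],(v-c['cy'])/c['fy'],1])
    return o+d*(z-o[2])/d[2]
E
python3 - <<'E'
from h import *
np.set_printoptions(suppress=True,precision=1,linewidth=160)
for n in('top','side'):
    f=np.load(n+'0.npz');p,d=f['p'],f['d'];c=cams.camera_params(n);W=cloud(d,c)
    np.savez(n+'W.npz',W=W)
    x,y,z=W[...,0],W[...,1],W[...,2]
    hsv=cv2.cvtColor(p,cv2.COLOR_RGB2HSV)
    if n=='top':
        for nm,(u,v) in dict(hub=(246.7,193),tip=(214.5,219.5),pin=(252.7,202.5),tr=(190+285/3,165+137/3),tl=(190+130/3,165+170/3),bl=(190+157/3,165+312/3),br=(190+313/3,165+277/3)).items():
            zz=W[int(v)-1:int(v)+2,int(u)-1:int(u)+2,2].ravel()
            print(nm,zz,[ray(c,u,v,h)[:2] for h in (28,208,221)])
    m=(z>85)&(z<125)&(y<-50)&(y>-350)&(x>350)&(x<750)&(hsv[...,1]<80)
    k,l,st,ct=cv2.connectedComponentsWithStats(m.astype(np.uint8))
    for i in range(1,k):
        if st[i,4]>8:
            q=W[l==i];print(n,'bar?',st[i],q.mean(0),q.min(0),q.max(0))
    m=(z>185)&(z<260)&(x>450)&(x<800)&(y>0)&(y<300)
    q=W[m];print(n,'hook pts',len(q));print(q[::max(1,len(q)//40)])
E
```

```text
hub [224.4 223.7 224.4 227.6 226.8 227.1 227.1 227.7 224.2] [array([655.2, 166.1]), array([624.3, 137.8]), array([622.1, 135.8])]
tip [  3.7   1.2 211.6 228.2 221.2 212.6 224.  220.5 215.1] [array([575. , 266.2]), array([554.6, 224.8]), array([553.1, 221.8])]
pin [211.5 210.1 180.9 210.9 207.2 202.  209.3 205.4 198.4] [array([624.7, 147.6]), array([597.8, 121.8]), array([595.9, 119.9])]
tr [12.7  0.8  3.6 16.4  3.2 -0.3  7.1  9.3 -2.2] [array([596.2,  47.6]), array([573. ,  34.9]), array([571.4,  34. ])]
tl [  11.1   13.    17.6   12.8    7.8   27.  1400.3   27.2   35.6] [array([566.5, 207.9]), array([547.3, 174.2]), array([545.9, 171.7])]
bl [-2.3 25.5 24.1  1.9 27.2 22.1  1.3 11.9 10.3] [array([421. , 180.7]), array([420.8, 150.5]), array([420.8, 148.3])]
br [32.3  8.1  5.9 30.3 10.3  8.9  8.8 10.7 10. ] [array([451.7,  21.7]), array([447.5,  12.4]), array([447.2,  11.7])]
top bar? [368 225  37  10 120] [ 522.1 -250.6  111.2] [ 507.7 -302.3   91.5] [ 537.2 -199.9  118.5]
top hook pts 374
[[664.9 145.9 185.7]
 [658.8 140.2 186.7]
 [650.9 178.4 189.8]
 [649.  181.9 185.6]
 [645.3 156
[... 1089 characters left out ...]
222.9]
 [653.1 136.1 186.8]
 [610.3 140.4 219.6]
 [630.1 149.  212.9]
 [617.7 120.  187.2]
 [626.1 150.6 213.5]
 [612.6 119.2 185.6]
 [618.3 149.8 213.9]
 [598.1 119.3 191.3]
 [621.6 149.9 207.9]
 [602.5 125.5 191.7]
 [611.4 152.1 213.4]
 [653.8 156.3 185.9]
 [607.9 149.6 208.9]
 [639.8 151.6 185.8]
 [608.3 134.6 186.6]
 [604.  159.  215.1]
 [632.4 154.1 185.8]
 [603.4 138.  186. ]
 [620.4 150.8 185.9]
 [617.1 151.6 185.1]
 [648.4 175.6 189. ]
 [599.  145.  185.4]
 [597.9 168.7 211.8]
 [613.6 160.9 186.9]
 [613.9 164.5 187.1]
 [609.  163.8 185.6]
 [589.8 181.3 209.9]
 [582.4 188.3 212.4]
 [577.4 192.2 209.4]
 [570.8 194.7 205.7]
 [568.2 199.3 201.9]
 [563.  210.9 205.9]
 [552.2 225.4 223.2]]
```

```bash
cat >> h.py <<'E'
def go(x,y,z,yaw=None,s=None):
    "cm shift in present tool frame, plus roll"
    from scipy.spatial.transform import Rotation as Ro
    s=s or r.sense(); R=Ro.from_euler('xyz',s['tcp_rot']).as_matrix()
    d=R.T@(np.array([x,y,z])-s['eef_pos'])/10
    a=0 if yaw is None else -((yaw-s['tcp_rot'][2]+np.pi)%(2*np.pi)-np.pi)
    print('delta cm',np.round(d,2),'roll',round(a,3))
E
python3 - <<'E'
from h import *
np.set_printoptions(suppress=True,precision=3)
go(607,228,248,2.26)
for n in('top','side'):
    W=np.load(n+'W.npz')['W'];p=np.load(n+'0.npz')['p'];hsv=cv2.cvtColor(p,cv2.COLOR_RGB2HSV)
    m=(W[...,2]>98)&(W[...,2]<122)&(np.abs(W[...,0]-522)<25)&(np.abs(W[...,1]+251)<60)
    q=W[m];z=np.median(q[:,2]);q=q[np.abs(q[:,2]-z)<6]
    a=cv2.fitLine(q[:,:2].astype(np.float32),cv2.DIST_HUBER,0,.01,.01).ravel()
    t=(q[:,:2]-a[2:])@a[:2]
    print(n,z,a,np.degrees(np.arctan2(a[1],a[0])),a[2:]+a[:2]*(t.max()+t.min())/2,t.max()-t.min())
    m=(W[...,2]>15)&(W[...,2]<60)&(np.abs(W[...,0]-522)<50)&(np.abs(W[...,1]+251)<70)
    q=W[m][:,:2].astype(np.float32);print('body',cv2.minAreaRect(q),np.median(q,0))
E
```

```text
delta cm [-52.43 -24.3   -0.  ] roll 0.612
top 111.6088794003949 [   0.213    0.977  522.056 -250.418] 77.6962 [ 521.859 -251.324] 103.2189805864225
body ((522.7559204101562, -250.50999450683594), (104.15672302246094, 56.76957321166992), 78.461669921875) [ 518.47  -252.829]
side 112.6422857070784 [   0.23     0.973  522.734 -250.701] 76.7059 [ 522.139 -253.222] 102.2487839611692
body ((522.5836181640625, -254.5106658935547), (107.3019790649414, 57.24479293823242), 78.29888153076172) [ 520.477 -254.334]
```

Request:
drive_tool(deltas=[[0,0,0,0.1]], jaw=1, force=80)

```text
clock: 0.18
eef_pos: [166.5, 602.1, 247.8]
tcp_rot: [-3.141, 0.0, 2.773]
contact_force: [-0.3, -0.9, 0.5]
opening: 0.883
```

Request:
drive_tool(deltas=[[-3.2,-1.1,0,0],[-3.2,-1.1,0,0],[-3.2,-1.1,0,0],[-3.2,-1.1,0,0],[-3.2,-1.1,0,0],[-3.2,-1.1,0,0],[-3.2,-1.1,0,0],[-3.2,-1.1,0,0],[-3.2,-1.1,0,0],[-3.2,-1.1,0,0],[-3.2,-1.1,0,0],[-3.2,-1.1,0,0]])

```text
clock: 1.18
eef_pos: [477.8, 339.1, 248.0]
tcp_rot: [-3.141, -0.0, 2.772]
contact_force: [-0.0, 0.5, 0.1]
opening: 0.0
```

Request:
drive_tool(deltas=[[-3.2,-1.1,0,0],[-3.2,-1.1,0,0],[-3.2,-1.1,0,0],[-3.2,-1.1,0,0],[-3.2,-1.1,0,0],[0,0,0,0.1],[0,0,0,0.1],[0,0,0,0.1],[0,0,0,0.1],[0,0,0,0.1],[0,0,0,0]])

```text
clock: 2.1
eef_pos: [606.0, 231.2, 247.8]
tcp_rot: [-3.141, -0.0, 2.267]
contact_force: [1.0, 0.3, -1.7]
opening: 0.001
```

```bash
python3 - <<'E'
from h import *
go(607,228,205,2.26)
p,d,c=grab('top','pics/t1.png');np.savez('t1.npz',p=p,d=d)
E
```

```text
delta cm [-0.31 -0.13  4.28] roll 0.007
```

Request:
drive_tool(deltas=[[0,0,1.5,0],[0,0,1.5,0],[0,0,1.3,0],[-0.2,-0.6,0,0],[0,-0.6,0,0],[0,-0.5,0,0],[0,0,0,0],[0,0,0,0]])

```text
clock: 2.82
eef_pos: [594.8, 218.8, 206.3]
tcp_rot: [3.14, 0.001, 2.272]
contact_force: [-0.6, 0.7, 0.7]
opening: -0.0
```

Request:
drive_tool(deltas=[[0,-0.3,0,0],[0,-0.3,0,0],[0,-0.3,0,0],[0,-0.3,0,0],[0,0,0,0]])

```text
clock: 3.23
eef_pos: [585.1, 211.0, 205.4]
tcp_rot: [3.141, -0.0, 2.272]
contact_force: [0.2, 0.1, 0.3]
opening: 0.003
```

Request:
drive_tool(deltas=[[0,-0.1,0,0],[0,-0.1,0,0],[0.03,-0.12,0,-0.015],[0.05,-0.2,0,-0.025],[0.06,-0.24,0,-0.03],[0.06,-0.24,0,-0.03]])

```text
clock: 3.73
eef_pos: [577.0, 206.0, 205.4]
tcp_rot: [3.141, 0.001, 2.374]
contact_force: [3.4, 1.1, 0.0]
opening: 0.003
```

Request:
drive_tool(deltas=[[0.06,-0.24,0,-0.03],[0.06,-0.24,0,-0.03],[0.06,-0.24,0,-0.03],[0.06,-0.24,0,-0.03],[0.06,-0.24,0,-0.03],[0.06,-0.24,0,-0.03],[0.06,-0.24,0,-0.03],[0.06,-0.24,0,-0.03],[0.06,-0.24,0,-0.03],[0.06,-0.24,0,-0.03]])

```text
clock: 4.57
eef_pos: [558.1, 190.4, 205.5]
tcp_rot: [3.141, 0.001, 2.674]
contact_force: [2.9, 1.1, 0.2]
opening: -0.004
```

```bash
python3 - <<'E'
from h import *
p,d,c=grab('side','pics/s2.png')
for i in range(3):s=r.sense();print(s['contact_force'])
P=s['eef_pos'][:2]-[623,137];y=s['tcp_rot'][2];print(s['clock'],y,P@[np.cos(y),np.sin(y)],P@[np.sin(y),-np.cos(y)])
W=cloud(d,c);m=(W[...,2]>190)&(W[...,2]<260)
q=W[m];q=q[(np.hypot(q[:,0]-623,q[:,1]-137)<125)];print(len(q))
cv2.imwrite('pics/s2c.png',cv2.resize(cv2.cvtColor(p[190:310,220:360],cv2.COLOR_RGB2BGR),None,fx=4,fy=4,interpolation=3))
E
```

```text
[ 1.47147165  0.62727395 -0.64773589]
[ 1.47147165  0.62727395 -0.64773589]
[ 1.47147165  0.62727395 -0.64773589]
4.6167 2.6762364227264595 82.07623629334923 18.164035664054584
404
```

View pics/s2c.png

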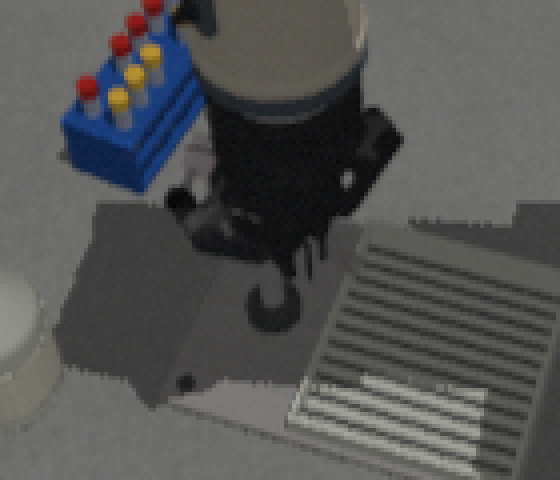

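Request:
drive_tool(deltas=[[0.06,-0.24,0,-0.03],[0.06,-0.24,0,-0.03],[0.06,-0.24,0,-0.03],[0.06,-0.24,0,-0.03],[0.06,-0.24,0,-0.03],[0.06,-0.24,0,-0.03],[0.06,-0.24,0,-0.03]])

```text
clock: 5.2
eef_pos: [547.9, 176.5, 205.5]
tcp_rot: [3.141, 0.001, 2.883]
contact_force: [2.1, 2.3, -0.1]
opening: -0.001
```

Request:
drive_tool(deltas=[[0.02,-0.1,0,-0.0125],[0.02,-0.1,0,-0.0125],[0.02,-0.1,0,-0.0125]])

```text
clock: 5.45
eef_pos: [546.4, 173.6, 205.4]
tcp_rot: [3.141, 0.0, 2.92]
contact_force: [1.4, 2.0, 1.8]
opening: 0.001
```

Request:
drive_tool(deltas=[[0.02,-0.1,0,-0.0125],[0.02,-0.1,0,-0.0125],[0.02,-0.1,0,-0.0125]])

```text
clock: 5.7
eef_pos: [545.0, 170.7, 205.4]
tcp_rot: [3.141, 0.0, 2.958]
contact_force: [3.1, 2.6, 1.2]
opening: 0.0
```

Request:
drive_tool(deltas=[[0.02,-0.1,0,-0.0125],[0.02,-0.1,0,-0.0125],[0.02,-0.1,0,-0.0125]])

```text
clock: 5.95
eef_pos: [543.8, 167.8, 205.3]
tcp_rot: [3.142, -0.0, 2.995]
contact_force: [2.4, 2.1, 1.0]
opening: 0.002
```

Request:
drive_tool(deltas=[[0.03,-0.12,0,-0.015],[0.03,-0.12,0,-0.015],[0.03,-0.12,0,-0.015],[0.03,-0.12,0,-0.015]])

```text
clock: 6.28
eef_pos: [541.9, 163.1, 205.2]
tcp_rot: [-3.142, -0.0, 3.056]
contact_force: [2.2, 2.7, 1.2]
opening: 0.004
```

Request:
drive_tool(deltas=[[0.03,-0.12,0,-0.015],[0.03,-0.12,0,-0.015],[0.03,-0.12,0,-0.015]])

```text
clock: 6.53
eef_pos: [540.8, 159.6, 205.3]
tcp_rot: [-3.142, -0.0, 3.101]
contact_force: [2.5, 1.9, 0.2]
opening: -0.002
```

Request:
drive_tool(deltas=[[0.02,-0.1,0,-0.0125],[0.02,-0.1,0,-0.0125],[0.02,-0.1,0,-0.0125]])

```text
clock: 6.78
eef_pos: [540.1, 156.6, 205.2]
tcp_rot: [-3.142, -0.0, 3.138]
contact_force: [1.8, 1.8, 0.8]
opening: -0.005
```

Request:
drive_tool(deltas=[[0.02,-0.1,0,-0.0125],[0.02,-0.1,0,-0.0125]])

```text
clock: 6.95
eef_pos: [539.7, 154.6, 205.2]
tcp_rot: [-3.142, -0.0, -3.12]
contact_force: [2.2, 2.3, 0.4]
opening: -0.0
```

Request:
drive_tool(deltas=[[0.02,-0.1,0,-0.0125],[0.02,-0.1,0,-0.0125],[0.02,-0.1,0,-0.0125]])

```text
clock: 7.2
eef_pos: [539.1, 151.6, 205.2]
tcp_rot: [-3.142, -0.0, -3.083]
contact_force: [0.7, 1.8, 1.5]
opening: 0.001
```

Request:
drive_tool(deltas=[[0.02,-0.1,0,-0.0125],[0.02,-0.1,0,-0.0125]])

```text
clock: 7.37
eef_pos: [538.8, 149.6, 205.2]
tcp_rot: [-3.142, -0.0, -3.058]
contact_force: [1.0, 2.1, 1.0]
opening: -0.001
```

Yaw 3.225 now; the stop is expected soon, so one small call at a time.

Request:
drive_tool(deltas=[[0.02,-0.1,0,-0.0125],[0.02,-0.1,0,-0.0125],[0.02,-0.1,0,-0.0125]])

```text
clock: 7.62
eef_pos: [538.5, 146.5, 205.2]
tcp_rot: [-3.142, -0.0, -3.02]
contact_force: [-0.6, 2.6, 0.4]
opening: 0.0
```

Request:
drive_tool(deltas=[[0.02,-0.1,0,-0.0125],[0.02,-0.1,0,-0.0125],[0.02,-0.1,0,-0.0125]])

```text
clock: 7.87
eef_pos: [538.3, 143.4, 205.2]
tcp_rot: [-3.142, -0.001, -2.983]
contact_force: [-0.7, 2.2, 1.9]
opening: -0.002
```

Request:
drive_tool(deltas=[[0.02,-0.1,0,-0.0125],[0.02,-0.1,0,-0.0125],[0.02,-0.1,0,-0.0125]])

```text
clock: 8.12
eef_pos: [538.2, 140.4, 205.2]
tcp_rot: [-3.142, -0.001, -2.945]
contact_force: [-2.1, 2.9, 0.9]
opening: 0.001
```

Request:
drive_tool(deltas=[[0.02,-0.1,0,-0.0125],[0.02,-0.1,0,-0.0125]])

```text
clock: 8.28
eef_pos: [538.2, 138.3, 205.2]
tcp_rot: [-3.142, -0.001, -2.92]
contact_force: [-2.8, 1.6, 1.6]
opening: -0.005
```

Request:
drive_tool(deltas=[[0.02,-0.1,0,-0.0125],[0.02,-0.1,0,-0.0125],[0.02,-0.1,0,-0.0125]])

```text
clock: 8.53
eef_pos: [538.4, 135.3, 205.2]
tcp_rot: [-3.142, -0.0, -2.883]
contact_force: [-2.6, 1.5, 0.1]
opening: 0.001
```

Request:
drive_tool(deltas=[[0.02,-0.1,0,-0.0125],[0.02,-0.1,0,-0.0125],[0.02,-0.1,0,-0.0125]])

```text
clock: 8.78
eef_pos: [538.6, 132.3, 205.2]
tcp_rot: [3.141, -0.0, -2.845]
contact_force: [-2.7, 2.0, -0.1]
opening: 0.002
```

Request:
drive_tool(deltas=[[0.02,-0.1,0,-0.0125],[0.02,-0.1,0,-0.0125],[0.02,-0.1,0,-0.0125]])

```text
clock: 9.03
eef_pos: [538.7, 129.6, 205.2]
tcp_rot: [3.141, -0.001, -2.808]
contact_force: [-4.6, 5.8, 1.3]
opening: 0.001
```

Request:
drive_tool(deltas=[[0,-0.05,0,0],[0,0,0,0],[0,0,0,0],[0,0,0,0]])

```text
clock: 9.37
eef_pos: [538.9, 129.2, 205.2]
tcp_rot: [3.141, -0.001, -2.808]
contact_force: [-4.8, 4.3, -0.4]
opening: 0.001
```

Request:
drive_tool(deltas=[[0,-0.08,0,0],[0,0,0,0],[0,0,0,0]])

```text
clock: 9.62
eef_pos: [539.0, 128.6, 205.2]
tcp_rot: [3.14, -0.001, -2.808]
contact_force: [-5.0, 5.9, 1.1]
opening: 0.002
```

Request:
drive_tool(deltas=[[0,0,0,0],[0,0,0,0]])

```text
clock: 9.78
eef_pos: [539.0, 128.6, 205.2]
tcp_rot: [3.14, -0.001, -2.808]
contact_force: [-5.0, 5.3, 0.6]
opening: 0.003
```

Request:
drive_tool(deltas=[[0,-0.06,0,0],[0,0,0,0],[0,0,0,0],[0,0,0,0],[0,0,0,0]])

```text
clock: 10.2
eef_pos: [539.1, 128.2, 205.2]
tcp_rot: [3.14, -0.001, -2.808]
contact_force: [-4.9, 6.5, -0.0]
opening: 0.001
```

Request:
drive_tool(deltas=[[0,0,0,0],[0,0,0,0],[0,0,0,0]])

```text
clock: 10.45
eef_pos: [539.1, 128.2, 205.2]
tcp_rot: [3.14, -0.001, -2.808]
contact_force: [-5.2, 5.7, 1.3]
opening: -0.001
```

Request:
drive_tool(deltas=[[0,0.3,0,0],[0,0.8,0,0],[0,1.5,0,0],[0,2,0,0],[0,0,-2.5,0],[0,0,-3,0],[0,0,-3,0.1],[0,0,0,0.1],[0,0,0,0.1],[0,0,0,0.1],[0,0,0,0.1],[0,0,0,0.1]], jaw=0.3)

```text
clock: 11.45
eef_pos: [525.5, 170.6, 290.7]
tcp_rot: [3.141, 0.002, 2.87]
contact_force: [-0.2, -0.0, -0.2]
opening: 0.701
```

Request:
drive_tool(deltas=[[0,0,0,0.12],[0,0,0,0.12],[0,0,0,0.12],[0,0,0,0.12],[0,0,0,0.12],[0,0,0,0.12],[0,0,0,0.12],[0,0,0,0.12],[0,0,0,0.12],[0,0,0,0.12],[0,0,0,0.12],[0,0,0,0.1]])

```text
clock: 12.45
eef_pos: [525.5, 170.7, 290.6]
tcp_rot: [3.14, 0.0, 1.449]
contact_force: [-0.3, 0.0, -0.7]
opening: 0.705
```

```bash
python3 - <<'E'
from h import *
s=r.sense();print(s['eef_pos'],s['tcp_rot'],s['qpos'][5],s['opening'])
go(528,-224.6,290,1.357)
E
```

```text
[525.53736831 170.67088014 290.57824111] [3.13964209e+00 2.07509349e-04 1.44878738e+00] 0.43429406392058845 0.7053458505866925
delta cm [-39.2    5.05   0.08] roll 0.092
```

Request:
drive_tool(deltas=[[0,0,0,0.092],[-3.5,0.79,0,0],[-3.5,0.79,0,0],[-3.5,0.79,0,0],[-3.5,0.79,0,0],[-3.5,0.79,0,0],[-3.5,0.79,0,0],[-3.5,0.79,0,0],[-3.5,0.79,0,0],[-3.5,0.79,0,0],[-3.5,0.79,0,0],[-3.58,0.76,0,0]])

```text
clock: 13.45
eef_pos: [529.7, -226.9, 290.7]
tcp_rot: [3.14, 0.001, 1.363]
contact_force: [0.9, -0.4, -0.6]
opening: 0.697
```

```bash
python3 - <<'E'
from h import *
np.set_printoptions(suppress=True,precision=1)
s=r.sense();print(s['eef_pos'],s['tcp_rot'],s['opening'])
go(528,-224.6,290,1.357)
out=[]
for n in('top','side'):
    p,d,c=grab(n);W=cloud(d,c);z=W[...,2]
    rr=np.hypot(W[...,0]-623,W[...,1]-137)
    q=W[(z>190)&(z<232)&(rr>36)&(rr<125)]
    a=cv2.fitLine(q[:,:2].astype(np.float32),cv2.DIST_HUBER,0,.01,.01).ravel();k=np.arctan2(a[1],a[0])%np.pi
    print(n,len(q),'angle',k+np.pi,'mean',q.mean(0),'far',q[np.argsort(-np.hypot(q[:,0]-623,q[:,1]-137))[:6]])
    h=W[(z>218)&(z<232)&(rr<20)];print('hub',h.mean(0),len(h))
    b=p[140:310,190:400];out.append(cv2.resize(cv2.cvtColor(b,cv2.COLOR_RGB2BGR),(390,316),interpolation=3))
cv2.imwrite('pics/b3.png',np.hstack(out))
E
```

```text
[ 529.7 -226.9  290.7] [3.1 0.  1.4] 0.6969211503380242
delta cm [ 0.2 -0.2  0.1] roll 0.006
top 89 angle 3.457295 mean [551.4 117.5 210.5] far [[513.6 103.5 223.7]
 [513.5 105.8 226.2]
 [513.7 108.7 224. ]
 [516.2 103.4 224.1]
 [516.2 105.9 225.2]
 [516.5 109.  221.7]]
hub [622.7 139.5 223.3] 88
side 126 angle 3.4359982 mean [548.6 114.9 211. ] far [[512.  104.4 223.3]
 [513.3 102.1 223.4]
 [514.4 100.1 224.1]
 [513.9 105.6 223.4]
 [514.2 105.  218.7]
 [514.2 105.2 226.5]]
hub [621.9 139.1 223.4] 106
```

View pics/b3.png

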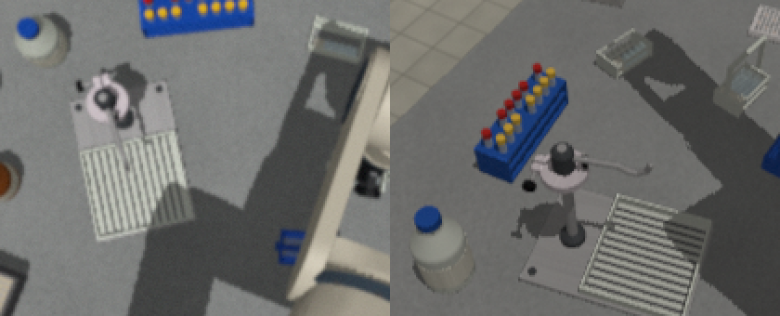

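Request:
drive_tool(deltas=[[0.2,-0.2,1,0.006],[0,0,3,0],[0,0,3,0],[0,0,3,0],[0,0,3,0],[0,0,2.5,0],[0,0,2,0],[0,0,1,0],[0,0,0,0]], jaw=0.3)

```text
clock: 14.3
eef_pos: [526.6, -220.3, 102.8]
tcp_rot: [-3.138, -0.001, 1.358]
contact_force: [0.6, 0.9, 0.0]
opening: 0.7
```

Request:
drive_tool(deltas=[[0,0,0,0],[0,0,0,0],[0,0,0,0],[0,0,0,0],[0,0,0,0],[0,0,0,0],[0,0,0,0],[0,0,0,0]], jaw=0.75)

```text
clock: 14.97
eef_pos: [528.0, -222.1, 105.4]
tcp_rot: [3.141, 0.0, 1.356]
contact_force: [0.4, -1.1, -0.1]
opening: 0.249
```

```bash
python3 - <<'E'
from h import *
np.set_printoptions(suppress=True,precision=2)
s=r.sense();print(s['eef_pos'],s['tcp_rot'],s['opening'],s['contact_force'],s['wrist_torque'])
go(528,-224.6,106,1.357)
p,d,c=grab('side')
cv2.imwrite('pics/g4.png',cv2.resize(cv2.cvtColor(p[120:240,340:460],cv2.COLOR_RGB2BGR),None,fx=4,fy=4,interpolation=3))
E
```

```text
[ 528.04 -222.07  105.45] [3.14 0.   1.36] 0.2491404294378593 [ 0.42 -1.14 -0.08] [ 0.01 -0.01  0.01]
delta cm [-0.25  0.05 -0.06] roll -0.001
```

View pics/g4.png

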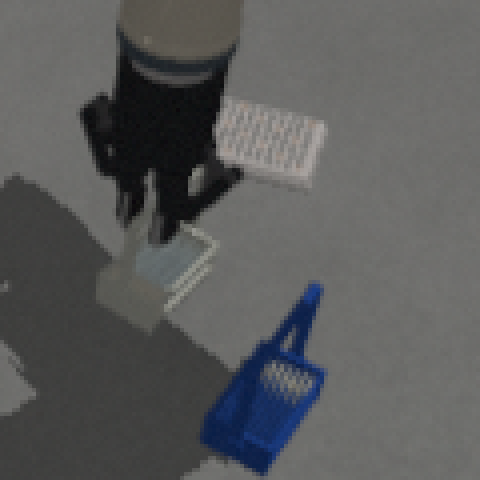

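Request:
drive_tool(deltas=[[-0.25,0,0,0],[0,0,0,0]])

```text
clock: 15.18
eef_pos: [527.4, -224.8, 105.3]
tcp_rot: [3.142, 0.0, 1.356]
contact_force: [-0.1, -0.2, 0.1]
opening: 0.248
```

Request:
drive_tool(deltas=[[0,0,0,0],[0,0,0,0],[0,0,0,0],[0,0,0,0],[0,0,0,0],[0,0,0,0],[0,0,0,0]], jaw=1, force=90)

```text
clock: 15.77
eef_pos: [527.7, -224.5, 105.4]
tcp_rot: [3.141, 0.0, 1.356]
contact_force: [1.1, -0.4, 1.1]
opening: 0.068
```

Request:
drive_tool(deltas=[[0,0,-0.3,0],[0,0,-0.7,0],[0,0,-1,0],[0,0,0,0],[0,0,0,0]])

```text
clock: 16.18
eef_pos: [528.0, -224.6, 126.3]
tcp_rot: [3.14, 0.0, 1.356]
contact_force: [0.1, -0.8, -2.9]
opening: 0.072
```

Request:
drive_tool(deltas=[[0,0,-0.6,0],[0,0,-1.2,0],[0,0,-1.8,0],[0,0,-2.2,0],[0,0,-2.2,0],[0,0,-2,0],[0,0,-1.4,0],[0,0,-0.7,0],[0,0,-0.3,0]])

```text
clock: 16.93
eef_pos: [528.0, -224.6, 251.1]
tcp_rot: [3.139, 0.0, 1.356]
contact_force: [0.1, -0.7, -2.5]
opening: 0.072
```

Request:
drive_tool(deltas=[[0.5,-0.2,0,0],[1.2,-0.5,0,0],[2,-0.9,0,0],[2.5,-1.1,0,0],[2.5,-1.1,0,0],[2.5,-1.1,0,0],[2.5,-1.1,0,0],[2.5,-1.1,0,0],[2.5,-1.1,0,0],[2.5,-1.1,0,0],[2.5,-1.1,0,0],[2.5,-1.1,0,0]])

```text
clock: 17.93
eef_pos: [469.0, 57.9, 248.1]
tcp_rot: [-3.139, 0.0, 1.356]
contact_force: [-0.1, -0.2, -2.1]
opening: 0.072
```

Request:
drive_tool(deltas=[[2.5,-1.1,0,0],[2,-0.9,0,0],[1,-0.5,0,0],[0.5,-0.2,0,-0.04],[0,0,0,-0.06],[0,0,0,-0.06],[0,0,0,-0.06],[0,0,0,-0.06],[0,0,0,-0.06],[0,0,0,-0.06],[0,0,0,-0.06],[0,0,0,-0.05]])

```text
clock: 18.93
eef_pos: [456.3, 120.3, 248.4]
tcp_rot: [-3.14, -0.0, 1.869]
contact_force: [-0.2, 0.5, -2.8]
opening: 0.071
```

```bash
python3 - <<'E'
from h import *
np.set_printoptions(suppress=True,precision=2)
s=r.sense();print(s['eef_pos'],s['tcp_rot'],s['opening'],s['contact_force'],s['wrist_torque'])
go(456.7,115.7,245,1.875)
out=[]
for n in('top','side'):
    p,d,c=grab(n);np.savez(n+'5.npz',p=p,d=d)
    u,v=map(int,proj(c,[480,105,200]));print(n,u,v)
    b=p[max(v-80,0):v+80,max(u-90,0):u+90];out.append(cv2.resize(cv2.cvtColor(b,cv2.COLOR_RGB2BGR),(400,355),interpolation=3))
cv2.imwrite('pics/m5.png',np.hstack(out))
E
```

```text
[456.29 120.32 248.37] [-3.14 -0.    1.87] 0.07104817494306881 [-0.24  0.49 -2.83] [ 0.11 -0.02 -0.04]
delta cm [-0.45 -0.1   0.34] roll -0.006
top 259 246
side 342 240
```

View pics/m5.png

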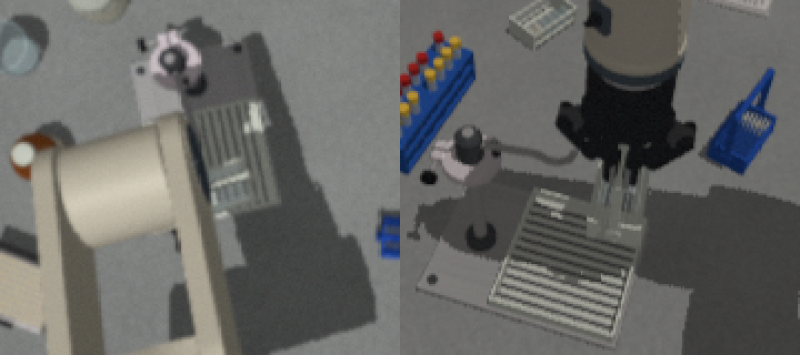

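```bash
python3 - <<'E'
from h import *
np.set_printoptions(suppress=True,precision=1)
u=np.array([-.954,-.3]);t=np.array([-.3,.954])
for n in('side','top'):
    f=np.load(n+'5.npz');c=cams.camera_params(n);W=cloud(f['d'],c)
    hsv=cv2.cvtColor(f['p'],cv2.COLOR_RGB2HSV)
    P=W[...,:2]-[622.5,138.5];a=P@u;b=P@t;z=W[...,2]
    for lo,hi in((138,172),(172,200),(200,230),(236,262)):
        m=(z>lo)&(z<hi)&(a>115)&(a<230)&(b>-75)&(b<75)&((f['p'].min(-1)>70)|(hi<201))
        if m.sum()>3: print(n,lo,hi,m.sum(),'r',np.percentile(a[m],[2,50,98]),'t',np.percentile(b[m],[2,50,98]),'z',np.percentile(z[m],[5,50,95]))
    m=(z>236)&(z<262)&(a>120)&(a<200)&(b<12)&(b>-70)
    q=np.c_[b[m],a[m],z[m]];print(q[np.argsort(q[:,0])][::max(1,len(q)//25)])
E
```

```text
side 138 172 280 r [138.1 168.  189.3] t [-40.6  23.   54.6] z [146.7 153.5 169.8]
side 172 200 256 r [136.2 164.9 191.3] t [-28.7  30.3  54.5] z [172.6 175.6 189.9]
side 200 230 38 r [115.6 163.7 168.7] t [ 0.7 53.  54.5] z [202.5 217.4 228.5]
side 236 262 92 r [157.2 164.2 172.8] t [ 7.2 42.4 54.1] z [238.7 254.8 258.3]
[[ -0.1 159.5 253.2]
 [  2.8 162.1 254.1]
 [  3.8 160.  254.7]
 [  3.8 166.5 256.6]
 [  4.  164.3 256.2]
 [  7.  166.9 257.2]
 [  7.3 160.5 255.8]
 [  7.7 164.8 257.5]
 [  8.1 162.7 257.5]
 [  8.6 167.3 255.8]
 [  9.2 160.8 254.8]
 [  9.3 165.2 256.2]
 [ 10.4 163.1 257. ]
 [ 11.7 165.5 255.9]]
top 138 172 160 r [137.7 171.3 190.5] t [-40.6 -11.4  15.9] z [144.  154.7 171. ]
top 172 200 98 r [135.2 170.3 190.3] t [-46.9 -22.9  10.6] z [172.4 175.1 180.1]
top 200 230 4 r [163.3 167.4 168.3] t [-47.3 -46.4 -43.9] z [208.1 215.3 222.7]
top 236 262 67 r [159.3 164.  167.9] t [-46.5 -25.1  -2. ] z [250.4 254.6 258.4]
[[-47.4 165.5 251.8]
 [-46.5 167.8 250.4]
 [-45.2 164.9 256.1]
 [-44.  158.8 250.1]
 [-42.9 164.2 257.1]
 [-42.  166.5 255.8]
 [-40.1 163.  252.1]
 [-38.7 159.9 255.4]
 [-37.9 162.4 255.3]
 [-36.3 167.1 254.4]
 [-35.  164.2 258.7]
 [-33.1 160.7 255.9]
 [-31.5 165.5 255.3]
 [-30.5 167.7 252.4]
 [-28.8 164.5 252.3]
 [-27.6 161.5 256.7]
 [-26.2 166.6 259.7]
 [-24.3 163.1 256.1]
 [-22.3 159.5 251.8]
 [-22.  162.3 257.3]
 [-20.2 167.  254.7]
 [-18.5 163.6 253.5]
 [-16.4 160.  249.1]
 [-15.6 165.5 257.2]
 [-14.1 159.3 250.3]
 [-13.1 164.6 256.2]
 [-11.1 161.  252.1]
 [ -9.9 166.2 256.3]
 [ -8.2 162.9 255.7]
 [ -6.4 159.5 254.4]
 [ -5.5 161.8 253.2]
 [ -3.7 166.5 251. ]
 [ -2.5 163.6 255.3]
 [ -0.8 160.3 254.6]]
```

Request:
drive_tool(deltas=[[-0.35,0.3,0,-0.006],[0,0.7,0,0],[0,1,0,0],[0,1.1,0,0],[0,1.1,0,0],[0,1.1,0,0],[0,1,0,0],[0,0.6,0,0],[0,0.35,0,0],[0,0,0,0],[0,0,0,0]])

```text
clock: 19.95
eef_pos: [527.3, 138.5, 249.1]
tcp_rot: [-3.141, -0.0, 1.872]
contact_force: [-0.5, 0.2, -2.6]
opening: 0.07
```

```bash
cat > chk.py <<'E'
from h import *
import sys
np.set_printoptions(suppress=True,precision=1)
s=r.sense();print(s['clock'],s['eef_pos'],s['tcp_rot'],s['opening'],s['contact_force'])
u=np.array([-.954,-.3]);t=np.array([-.3,.954]);zt=float(sys.argv[1])
for n in('side','top'):
    p,d,c=grab(n,f'pics/{sys.argv[2]}{n}.png');W=cloud(d,c)
    P=W[...,:2]-[622.5,138.5];a=P@u;b=P@t;z=W[...,2]
    m=(abs(z-zt)<10)&(a>60)&(a<125)&(abs(b)<62)&(abs(b)>8)
    q=np.c_[b[m],a[m],z[m]];q=q[np.argsort(q[:,0])];print(n,len(q));print(q[::max(1,len(q)//14)])
    m=(z>zt-85)&(z<zt-60)&(a>40)&(a<150)&(abs(b)<70)
    if m.sum()>5: print('body',cv2.minAreaRect(np.c_[b[m],a[m]].astype(np.float32)))
    m=(abs(z-212)<20)&(a>36)&(a<125)&(abs(b)<7);print('arm',m.sum(),np.polyfit(a[m],b[m],1) if m.sum()>9 else '',a[m].max() if m.any() else '')
E
python3 chk.py 251 k6
```

```text
19.95 [527.3 138.5 249.1] [-3.1 -0.   1.9] 0.06994879990979021 [-0.5  0.2 -2.6]
side 127
[[  8.4  87.2 255.3]
 [ 26.2  91.1 257.8]
 [ 30.7 107.5 253.9]
 [ 33.1 101.4 248. ]
 [ 33.4 106.  242.4]
 [ 33.8  75.  252.5]
 [ 34.7 104.  251. ]
 [ 36.9 100.  252.9]
 [ 37.4  82.4 244.7]
 [ 38.   82.7 256.8]
 [ 39.4  87.4 256.3]
 [ 44.6  92.9 257.8]
 [ 47.5  89.2 253.4]
 [ 48.7  93.8 256.4]
 [ 50.1  87.5 245.3]]
body ((3.596935272216797, 90.39573669433594), (56.01534652709961, 96.33956146240234), 89.89290618896484)
arm 62 [ 0. -2.] 115.57423084092935
top 61
[[-51.3  87.2 248.9]
 [-49.   86.7 251.5]
 [-46.6  85.9 251.8]
 [-43.4  87.7 252.8]
 [-40.   89.1 251.6]
 [-37.8  88.7 254.2]
 [-34.5  90.2 253.9]
 [-32.2  89.6 255.5]
 [-28.6  90.7 251.6]
 [-25.6  92.7 254.6]
 [-23.2  92.  255.2]
 [-20.1  93.8 256.8]
 [-16.6  86.8 254.4]
 [-14.2  94.3 254.4]
 [-11.2  88.  257.1]
 [ -8.2  86.4 251.4]]
body ((-19.679813385009766, 89.86581420898438), (56.12363815307617, 64.57171630859375), 88.790771484375)
arm 44 [ 0.1 -4. ] 114.25489828170062
```

Request:
drive_tool(deltas=[[0,0,0.3,0],[0,0,0.6,0],[0,0,0.8,0],[0,0,0.8,0],[0,0,0.6,0],[0,0,0.4,0],[0,0,0.2,0],[0,0,0,0]])

```text
clock: 20.72
eef_pos: [527.3, 138.5, 211.6]
tcp_rot: [-3.141, -0.0, 1.872]
contact_force: [0.3, 0.1, -1.6]
opening: 0.072
```

Request:
drive_tool(deltas=[[0,0,0.1,0],[0,0,0.1,0],[0,0,0,0]])

```text
clock: 20.97
eef_pos: [527.7, 138.6, 210.4]
tcp_rot: [3.141, -0.0, 1.872]
contact_force: [-0.7, 0.0, -1.9]
opening: 0.069
```

Request:
drive_tool(deltas=[[0,0,0.08,0],[0,0,0.08,0],[0,0,0,0]])

```text
clock: 21.22
eef_pos: [527.5, 138.6, 208.7]
tcp_rot: [3.142, 0.0, 1.872]
contact_force: [0.3, 0.0, -3.1]
opening: 0.07
```

Request:
drive_tool(deltas=[[0,0,0.08,0],[0,0,0.08,0],[0,0,0,0]])

```text
clock: 21.47
eef_pos: [527.5, 138.6, 206.9]
tcp_rot: [-3.141, -0.0, 1.872]
contact_force: [0.1, 1.0, -2.6]
opening: 0.066
```

Request:
drive_tool(deltas=[[0,0,0.06,0],[0,0,0,0]])

```text
clock: 21.63
eef_pos: [527.5, 138.6, 206.4]
tcp_rot: [-3.141, -0.0, 1.872]
contact_force: [0.5, 0.1, -1.7]
opening: 0.069
```

Request:
drive_tool(deltas=[[0,0,0.06,0],[0,0,0,0]])

```text
clock: 21.8
eef_pos: [527.6, 138.6, 205.8]
tcp_rot: [-3.142, -0.0, 1.872]
contact_force: [-0.0, -0.8, -2.6]
opening: 0.069
```

Request:
drive_tool(deltas=[[0,0,0.05,0],[0,0,0,0],[0,0,0,0]])

```text
clock: 22.05
eef_pos: [527.6, 138.6, 205.5]
tcp_rot: [3.141, 0.0, 1.872]
contact_force: [0.4, -0.7, -1.2]
opening: 0.068
```

Request:
drive_tool(deltas=[[0,0,0.05,0],[0,0,0,0],[0,0,0,0]])

```text
clock: 22.3
eef_pos: [527.7, 138.6, 205.1]
tcp_rot: [3.141, 0.0, 1.872]
contact_force: [-0.1, 0.3, 1.5]
opening: 0.074
```

```bash
python3 chk.py 208.5 k7 | head -5;python3 - <<'E'
import cv2,numpy as np
from h import *
c=cams.camera_params('side');u,v=map(int,proj(c,[536,112,190]))
a=cv2.imread('pics/k7side.png')[v-60:v+60,u-70:u+70]
cv2.imwrite('pics/k7c.png',cv2.resize(a,None,fx=4,fy=4,interpolation=3))
E
```

```text
22.3 [527.7 138.6 205.1] [3.1 0.  1.9] 0.07407054915315442 [-0.1  0.3  1.5]
side 120
[[  9.1  87.2 211.2]
 [ 24.9 106.9 203.4]
 [ 30.5  89.6 214.2]
```

View pics/k7c.png

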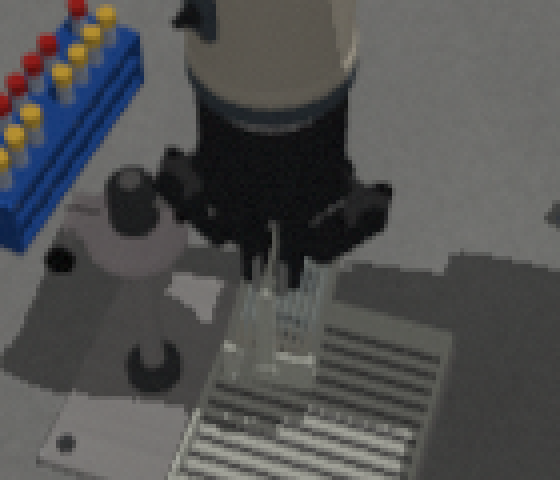

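Request:
drive_tool(deltas=[[0,0,0,0],[0,0,0,0],[0,0,0,0],[0,0,0,0],[0,0,0,0],[0,0,0,0]], jaw=0.65, force=20)

```text
clock: 22.9
eef_pos: [527.6, 138.6, 204.9]
tcp_rot: [-3.142, 0.0, 1.872]
contact_force: [0.1, 0.1, -1.4]
opening: 0.353
```

```bash
python3 chk.py 208.5 k8
```

```text
22.9 [527.6 138.6 204.9] [-3.1  0.   1.9] 0.35298187119390645 [ 0.1  0.1 -1.4]
side 154
[[  8.   94.  211.6]
 [ 16.7  91.2 215. ]
 [ 21.2  87.5 212.4]
 [ 26.7 118.8 201.7]
 [ 29.8  75.7 216.9]
 [ 32.4 113.1 200.2]
 [ 33.4  62.5 210.2]
 [ 34.1  67.  200.7]
 [ 35.5  88.4 213.2]
 [ 37.2 109.4 202.2]
 [ 37.7 107.1 210.3]
 [ 39.2  93.8 212.2]
 [ 45.6  86.1 211.4]
 [ 48.3  93.4 205.6]]
body ((2.742900848388672, 90.59671020507812), (98.80990600585938, 56.300392150878906), 0.11176177114248276)
arm 23 [0.  1.2] 115.29493344221908
top 58
[[-50.4  93.  204.9]
 [-48.3  93.2 212.5]
 [-45.8  92.2 212.2]
 [-43.3  91.5 212.8]
 [-39.8  92.9 211.4]
 [-36.5  86.1 211.8]
 [-33.6  93.2 207.1]
 [-30.9  87.6 216.5]
 [-27.7  94.  207.4]
 [-24.7  87.8 212.1]
 [-21.5  89.8 214.8]
 [-18.4  88.  207.5]
 [-15.6  90.4 213.5]
 [-11.8  91.6 209.4]
 [ -9.1  90.5 207.7]]
body ((-20.27576446533203, 89.88650512695312), (55.91041564941406, 63.138179779052734), 89.1217041015625)
arm 19 [  0.1 -16.1] 114.13943869382398
```

Bar hangs in the bend, level. Rise straight up and away, then check.

Request:
drive_tool(deltas=[[0,0,-0.4,0],[0,0,-0.8,0],[0,0,-1.2,0],[0,0,-2,0],[0,0,-2.5,0],[0,0,-2.5,0],[0,0,-2,0],[3,0,0,0],[3,0,0,0],[3,0,0,0],[3,0,0,0],[3,0,0,0]])

```text
clock: 24.0
eef_pos: [482.5, 283.1, 320.0]
tcp_rot: [3.141, -0.0, 1.872]
contact_force: [0.0, -0.6, 0.2]
opening: 0.35
```

Request:
drive_tool(deltas=[[2,0,0,0],[2,0,0,0],[1,0,0,0],[0,0,0,0],[0,0,0,0],[0,0,0,0],[0,0,0,0],[0,0,0,0],[0,0,0,0],[0,0,0,0],[0,0,0,0],[0,0,0,0]])

```text
clock: 25.0
eef_pos: [468.2, 329.4, 318.9]
tcp_rot: [-3.142, 0.0, 1.872]
contact_force: [-0.1, 0.5, 0.7]
opening: 0.345
```

```bash
python3 chk.py 208.5 k9; python3 chk.py 208.5 k10 >/dev/null; python3 - <<'E'
import cv2,numpy as np
from h import *
o=[]
for n in('side','top'):
    c=cams.camera_params(n);u,v=map(int,proj(c,[536,112,150]))
    a=cv2.imread(f'pics/k9{n}.png');b=cv2.imread(f'pics/k10{n}.png');print(cv2.absdiff(a,b)[v-50:v+50,u-50:u+50].mean())
    o.append(cv2.resize(a[v-65:v+65,u-65:u+65],(400,400),interpolation=3))
cv2.imwrite('pics/k9c.png',np.hstack(o))
E
```

```text
25.0 [468.2 329.4 318.9] [-3.1  0.   1.9] 0.34486005430910543 [-0.1  0.5  0.7]
side 107
[[-29.2  93.4 212.8]
 [-23.9  94.4 212.1]
 [-17.4  88.6 215.1]
 [-13.4  87.1 212.2]
 [ -8.2  92.9 212.8]
 [ 12.5  95.  210.2]
 [ 18.7  93.9 210.6]
 [ 22.2  94.7 211.9]
 [ 27.   91.1 213.7]
 [ 32.1  92.2 213.4]
 [ 38.2  86.7 212.6]
 [ 41.6  89.7 214.5]
 [ 45.2  92.8 212.9]
 [ 47.6  95.6 205.2]
 [ 48.5  88.9 204.5]
 [ 49.5  89.1 202. ]]
body ((-0.929534912109375, 98.48008728027344), (102.02709197998047, 49.46094512939453), 7.94305944442749)
arm 72 [ 0.  -3.2] 115.49232573742822
top 116
[[-51.   89.9 200.3]
 [-45.7  92.  210.6]
 [-39.7  92.7 209.6]
 [-34.1  94.  213.3]
 [-27.9  94.3 209.5]
 [-21.2  89.3 210.7]
 [-15.8  90.8 216.4]
 [ -9.5  91.  211.4]
 [ 12.7  92.2 216.1]
 [ 18.9  92.7 213.3]
 [ 24.9  93.3 212.2]
 [ 31.6  88.2 212.4]
 [ 38.3  91.5 212.2]
 [ 45.5  85.9 209.2]
 [ 50.4  92.7 209.5]]
body ((1.2155532836914062, 89.95028686523438), (56.42664337158203, 105.57745361328125), 89.83623504638672)
arm 96 [-0.   1.7] 114.05564304451352
1.3213333333333332
1.9344
```

View pics/k9c.png

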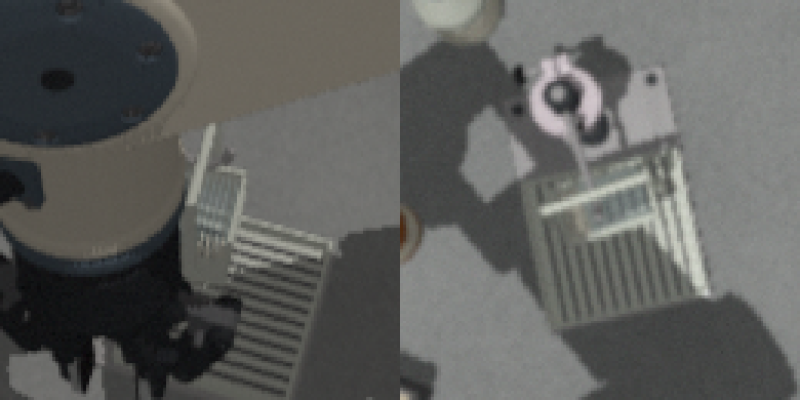

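```bash
python3 -c "
from rig import job
print(job.sign_off())"
```

```text
the job is handed in; nothing more can be done
None
```

The slide rack is hanging by its bar in the hook over the tray, the gripper is clear, and the job was handed in at about 25 s of the 72 s allowed. The sign-off gives no verdict.

**Stop:** I turned the hook anticlockwise with the shut fingers in steps of about 1 mm. The stop came up about 0.12–0.15 rad past the tray's middle line. I leaned the empty hook on it for roughly 0.8 s with 7–8 N at about 80 mm from the axis. The highest sampled force was about 8 N, but forces were only read at the end of each move.

**Hanging:** I gripped the bar 28 mm off its middle, passed it over the hook's tip, and lowered it until I felt contact. After it touched, the sampled load on the hook was about 4 N. I then released it and drew the gripper away.

**Last checks, from both cameras:**
- **Position:** the bar's middle is about 91 mm from the swivel axis and within about 2 mm of the arm, and the bar lies square to the arm.
- **Height:** the top of the bar is at about 212.5 mm, which matches seating in the bend.
- **Attitude:** the rack looks upright, and it did not move between two pictures.
- **Robot:** it touches nothing, with the gripper about 220 mm away.

**Disagreement:** the side view's rectangle fit of the rack body came out turned by about 8°, because the gripper hid part of the rack. The top view showed it square.

I did not measure the other bench objects again afterwards. No unexpected contact force showed up in the readings.

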